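# Wind and start the bench timer

### The arm

A 6-joint arm with a two-finger parallel gripper is mounted at the origin on the work surface. World frame = base frame: x ahead of the robot, y to its left, z up, the work surface at z = 0. Lengths are in m, angles in rad, forces in N, time in s.
With the tool pointing down it reaches from about 0.35 to 0.975 m from the base axis. Payload 7.1 kg.
Tool frame: the origin (TCP) lies midway between the tips of the shut fingers; the grasp point (between the pads) lies 19 mm behind it; z points along the fingers, y is the line along which they close (so a half turn about z gives the same grasp; the last joint's range is limited). The gripper opens to 88 mm and grips with 3 to 60 N. Pads are 20 mm wide; open, the fingers measure 115 mm over their backs; the gripper's body (75 mm by 178 mm) begins 61 mm behind the grasp point.
Start: joints at [1.114, 0.423, 1.63, -0, 1.089, -0.019], TCP at [0.265, 0.566, 0.223] pointing down, gripper open.
Joint ranges: [-3, 3], [-0.9, 2.11], [0.09, 2.58], [-1.31, 4.45], [0.11, 2.69], [-2.54, 2.54]. Speed limits (rad/s): [2.39, 2.39, 3.01, 3.14, 3.14, 3.14].

### API

Orientations are given as a unit quaternion [w, x, y, z].
In Python, from station import move_pose, movel, movej, command_gripper, wait, inverse_kinematics, read_camera, camera_info, MotionError, job_done, get_time, get_joint_pos, get_qvel, get_effort, get_tcp_pos, get_ee_rot, get_ft_force, get_ft_torque, get_grip_width, get_finger_force gives the robot as it stands. Calls block until the motion is done:
- move_pose(position, orientation): joint-space move of the TCP to a pose.
- movel(position, frame=None, v=0.15, until_force=None): straight line of the TCP; frame=None keeps the orientation; v is the mean speed in m/s. With until_force (N) it stops when the force on the tool has changed by that much, and returns True; else False.
- movej(angles): joint-space move.
- command_gripper(opening): opening from 0.0 (shut) to 1.0 (fully open); the grip force is fixed at half the most; returns when the fingers have stopped.
- wait(seconds).
- inverse_kinematics(position, orientation): joint angles nearest the present ones, or None.
- read_camera(name): name is "scene" or "top" or "wrist"; returns the picture (384x512x3 uint8, red, green, blue); there is no depth.
- camera_info(name): a dict with "intrinsics" (3x3 intrinsics, pixels), "T" (4x4, takes a point from camera to world coordinates); the wrist camera has in their place "tool_from_camera" (4x4, takes a point from camera to tool coordinates, whose origin is the TCP and whose axes are the flange's). Camera axes: x right, y up, looking along -z (the intrinsics and any distortion apply to the point x, -y, -z); pixel columns grow to the right and rows downward; lengths in m; the calibration is good to about 2 mm. A picture is of the moment at which its call begins: read the wrist's pose just before it. camera_info takes no time and is no camera call.
A pose or a line that the arm cannot do raises MotionError and nothing moves.
- job_done(): hands the job in; it is judged then, once.
Readings, each from a call of its own:
- get_time(): time.
- get_joint_pos(): joint angles.
- get_qvel(): joint speeds.
- get_effort(): joint torques, N m.
- get_tcp_pos(): TCP position.
- get_ee_rot(): TCP orientation.
- get_ft_force(): force on the tool from outside, world axes, zero at the start.
- get_ft_torque(): the same for the moment, N m.
- get_grip_width(): opening from 0.0 (shut) to 1.0 (fully open).
- get_finger_force(): force on a finger pad.
Only numpy, scipy, OpenCV 4.12 (cv2) and the standard library are available. Lean on these libraries where they do the work, as an engineer would, in place of code of your own. Each camera call takes 0.05 s, during which the arm holds its last target. There are 200 camera calls.

### The job

Wind the jeweller's bench timer clockwise to 15 minutes, leaning down on its stiff dial while you turn so that the light timer neither twists round nor wanders on the bench, but with no more than about 30 N (3 kg) of push. Then press its start key and let go, leaving the timer standing where it was, facing as it did, and the other things on the bench alone.

Things in the scene. Friction and masses are not known exactly. Their poses are not given: they have to be found in the camera images.
- timer: Loose spring-wound timer, 0.3 to 0.45 kg: grey housing 140 mm (x) by 96 mm (y), metal face at 45 mm height, on four hard smooth feet (x -45, +55, y +-36 mm). Origin: centre of its underside; x points from the front (start key) to the far side, z up. Only friction (about 0.3, varies) holds it: unless pushed down through the dial by some 9 to 15 N (18 is good) it spins with the dial.
- dial (a joint): Dial angle in rad, growing clockwise from above: 0 at 0 minutes, 2.356 at 15, end stop 4.71 at 30; starts between 0 and 0.47. The spring winder resists with about 0.27 N m either way and stays where left. The pointer stands near left at 0 (135 degrees anticlockwise of the timer's x) and points straight to the far side (timer's x) at 15. Black marks on the face every minute, long ones every 5.
- dial_grip (a point): On the dial's axis (18 mm beyond the timer's centre, towards its x), mid-height of the grip bar; x along the bar to its pointer end (white line on top), z up. Black bar with flat sides, 14 mm thick, 48 mm long plus a 6 mm nose at the pointer end, 24 mm high, on a round skirt 62 mm across that turns with it. 12 mm below the bar's top, 12 mm above the skirt, 65.5 mm above the bench.
- dial_skirt (a point): On the dial's axis, upper face of the skirt, 53.5 mm above the bench, 8.5 mm above the face; axes as dial_grip. Fingertips resting on the skirt either side of the bar push the timer down and turn along with it. The dial does not give: once the tips touch, the push climbs by 10 N or more in a millimetre, so go slowly and watch the force. More than about 30 N of push damages it.
- start (a joint): Travel of the start key in m: 0 up, 0.004 fully down, springs back when let go. About 1.5 N starts it, 5 N takes it fully down.
- start_top (a point): Centre of the upper face of the start key: a white rectangular key, 18 mm (timer's x) by 34 mm (timer's y), at the front of the timer's face, 50 mm in front of the housing's centre; its top is 53 mm above the bench, 8 mm above the face. Axes as the timer's.
- timer_front (a point): Point in the middle of the housing's front wall, 70 mm in front of the timer's origin, 25 mm above the bench.
- table: The wooden workbench, upper face at z = 0.
- doming_block: Bystander: 50 mm steel cube with round hollows. Origin: centre of the underside.
- bur_stand: Bystander: round wooden block, 60 mm diameter, 28 mm high, with burs standing in it to 60 mm. Origin: centre of the underside.
- findings_jar: Bystander: amber glass jar with a steel cap, 55 mm diameter, 46 mm high. Origin: centre of the underside.
- ring_clamp: Bystander: wooden hand clamp lying beyond the timer, 29 by 130 (y) by 24 mm high, with a brass band. Origin: centre of the underside.
Not all that is in view belongs to the job. Of the things shaped like the timer, the grey one is meant.

How it is judged:
By the outcome, as a careful person would: the job done as asked, in the order asked, and still so for the second after the job is handed in, with the robot touching nothing.
It also fails if it takes over 72 s, if anything falls off the work surface, if the arm or the gripper's body presses on something with over 40 N, if the wrist force passes 120 N, or if a joint passes its speed limit or range.

## Working session

There is one attempt and no reset: what is moved stays moved. The work goes in short steps, each a Python script; the robot and the scene stay as the last script left them, time stands still between calls to the robot, and variables do not carry over. Pictures are saved under pics/ and viewed, at most 10 in all, crops included, and the job is handed in when it is done.

```bash
mkdir -p pics; ls; python3 - <<'E'
from station import *
import cv2
for n in ("top","scene"):
    cv2.imwrite(f"pics/{n}0.png",cv2.cvtColor(read_camera(n),cv2.COLOR_RGB2BGR))
for n in ("top","wrist"): print(camera_info(n))
print(get_time(),get_tcp_pos(),get_ee_rot(),get_ft_force())
E
```

```text
pics
{'intrinsics': array([[439.31779211,   0.        , 248.38391761],
       [  0.        , 439.31779211, 196.61902176],
       [  0.        ,   0.        ,   1.        ]]), 'T': array([[ 2.20814279e-02,  9.88374287e-01, -1.50428317e-01,
         4.23901827e-01],
       [-9.99756092e-01,  2.18916908e-02, -2.91738771e-03,
         3.84953028e-02],
       [ 4.09659203e-04,  1.50456046e-01,  9.88616614e-01,
         1.09893449e+00],
       [ 0.00000000e+00,  0.00000000e+00,  0.00000000e+00,
         1.00000000e+00]])}
{'intrinsics': array([[277.90187524,   0.        , 255.94938116],
       [  0.        , 277.90187524, 183.7301174 ],
       [  0.        ,   0.        ,   1.        ]]), 'tool_from_camera': array([[-2.94700284e-04,  9.51782238e-01,  3.06774321e-01,
         8.46682790e-02],
       [ 9.99999794e-01,  4.55506774e-04, -4.52590142e-04,
         5.98810238e-06],
       [-5.70505040e-04,  3.06774124e-01, -9.51782176e-01,
        -1.62474414e-01],
       [ 0.00000000e+00,  0.00000000e+00,  0.00000000e+00,
         1.00000000e+00]])}
0.1 [0.26470639 0.56561344 0.22198185] [-1.54591472e-04  2.17137351e-01  9.76140814e-01 -6.76221213e-04] [ 0.16190827 -0.09832872  0.63146916]
```

View pics/top0.png

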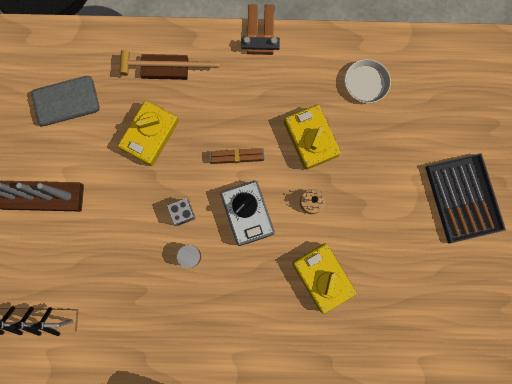

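The top view shows the grey timer at about (247,212), with its dial near (245,205) and key near (254,232). The yellow ones are decoys. I'll take a closer look with the wrist camera next.

```bash
cat > h.py <<'E'
from station import *
import numpy as np, cv2
from scipy.spatial.transform import Rotation as R
def q(a): return [0,np.cos(a/2),np.sin(a/2),0]   # tool down, tool x at world angle a
def save(n,im): cv2.imwrite(f"pics/{n}.png",cv2.cvtColor(im,cv2.COLOR_RGB2BGR))
def toolT():
    w,x,y,z=get_ee_rot(); T=np.eye(4); T[:3,:3]=R.from_quat([x,y,z,w]).as_matrix(); T[:3,3]=get_tcp_pos(); return T
def ray(K,T,uv,z):
    u,v=uv; d=T[:3,:3]@np.array([(u-K[0,2])/K[0,0],-(v-K[1,2])/K[1,1],-1])
    return T[:3,3]+d*(z-T[2,3])/d[2]
def proj(K,T,p):
    c=np.linalg.inv(T)@np.append(p,1); return np.array([K[0,2]+K[0,0]*c[0]/-c[2],K[1,2]-K[1,1]*c[1]/-c[2]])
def wristT(): return toolT()@np.array(camera_info("wrist")["tool_from_camera"])
E
python3 - <<'E'
from h import *
c=camera_info("top");K,T=c["intrinsics"],c["T"]
d=ray(K,T,(245,205),.06);k=ray(K,T,(254,232),.053);print(d,k,np.arctan2(*(d-k)[1::-1]))
for a in np.arange(-3.1,3.2,.4):
    j=inverse_kinematics([d[0],d[1],.055],q(a)); print(round(a,2),None if j is None else np.round(j,2))
move_pose([d[0],d[1],.2],q(np.pi))
T=wristT(); save("w1",read_camera("wrist")); np.save("T1.npy",T); print(get_time(),get_tcp_pos())
E
```

```text
[0.56159243 0.04918396 0.06      ] [0.49822482 0.0263439  0.053     ] 0.34594274916992684
-3.1 [ 0.07  0.58  1.86 -0.    0.71 -1.55]
-2.7 [ 0.07  0.58  1.86 -0.    0.71 -1.95]
-2.3 [ 0.07  0.58  1.86 -0.    0.71 -2.35]
-1.9 None
-1.5 None
-1.1 None
-0.7 [ 0.07  0.58  1.86 -0.    0.71  2.34]
-0.3 [ 0.07  0.58  1.86 -0.    0.71  1.94]
0.1 [ 0.07  0.58  1.86 -0.    0.71  1.54]
0.5 [ 0.07  0.58  1.86 -0.    0.71  1.14]
0.9 [ 0.07  0.58  1.86 -0.    0.71  0.74]
1.3 [ 0.07  0.58  1.86 -0.    0.71  0.34]
1.7 [ 0.07  0.58  1.86 -0.    0.71 -0.06]
2.1 [ 0.07  0.58  1.86 -0.    0.71 -0.46]
2.5 [ 0.07  0.58  1.86 -0.    0.71 -0.86]
2.9 [ 0.07  0.58  1.86 -0.    0.71 -1.26]
2.2917 [0.56161493 0.04996019 0.20002865]
```

View pics/w1.png

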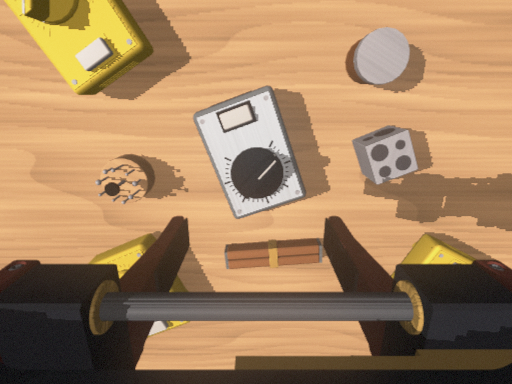

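The wrist view shows the dial near (257,173), its pointer up-right to about (275,160), and the key near (236,117). I'll enlarge it for precise points.

```bash
python3 - <<'E'
import cv2
im=cv2.imread("pics/w1.png")[75:225,180:320]
cv2.imwrite("pics/w1c.png",cv2.resize(im,None,fx=4,fy=4,interpolation=cv2.INTER_CUBIC))
E
```

```text
(no output)
```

View pics/w1c.png

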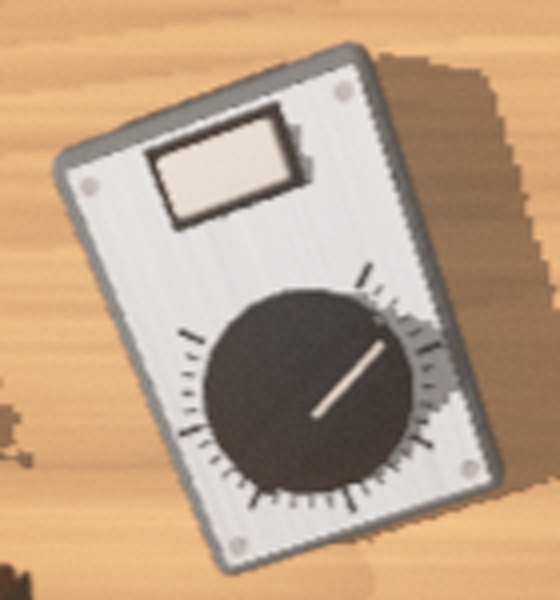

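Timer clearly visible: skirt centre crop (308,392), key centre (226,169), long marks from (365,275) clockwise to (192,337), pointer line (315,415)->(383,345), just short of the 5‑minute mark.

```bash
python3 - <<'E'
from h import *
from scipy.optimize import least_squares
K=camera_info("wrist")["intrinsics"];T=np.load("T1.npy")
f=lambda x,y:np.array([180+(x+.5)/4-.5,75+(y+.5)/4-.5])
m=[(365,275),(430,347),(425,440),(348,500),(255,497),(190,432),(192,337)]
def pts(p):
    x,y,a,r=p; c,s=np.cos(a),np.sin(a); W=lambda lx,ly,z:np.array([x+c*lx-s*ly,y+s*lx+c*ly,z])
    o=[W(.018,0,.0535),W(-.05,0,.053)]
    for i in range(7):
        b=np.radians(135-45*i); o.append(W(.018+r*np.cos(b),r*np.sin(b),.045))
    return o
ob=[f(308,392),f(226,169)]+[f(*t) for t in m]
res=least_squares(lambda p:np.ravel([proj(K,T,P)-o for P,o in zip(pts(p),ob)]),[.54,.045,.33,.038])
print(res.x,np.round(res.fun.reshape(-1,2),2))
a,b=ray(K,T,f(315,415),.0775),ray(K,T,f(383,345),.0775); ang=np.arctan2(b[1]-a[1],b[0]-a[0])
print("dial",pts(res.x)[0],"yaw",res.x[2],"ptr world",ang,"dial angle",res.x[2]+2.356-ang, "line",a,b)
E
```

```text
[0.54760734 0.04489651 0.34394322 0.03774315] [[ 0.21  1.14]
 [-0.32  0.01]
 [ 0.04 -0.29]
 [ 0.07 -0.06]
 [-0.69  0.13]
 [ 0.55  0.2 ]
 [ 0.2  -0.13]
 [ 0.02 -0.58]
 [-0.05 -0.42]]
dial [0.56455312 0.05096614 0.0535    ] yaw 0.3439432229510072 ptr world 2.3940811210313218 dial angle 0.30586210191968544 line [0.5628793  0.05252116 0.0775    ] [0.54368867 0.07031009 0.0775    ]
```

```bash
python3 - <<'E'
from h import *
X,Y,A=.56455,.05097,2.394
command_gripper(.3)
move_pose([X,Y,.11],q(A)); 
F0=np.array(get_ft_force()); print("F0",F0,get_time(),get_grip_width())
print(movel([X,Y,.0575],v=.05,until_force=4), get_tcp_pos(), get_ft_force()-F0)
np.save("F0.npy",F0)
if get_tcp_pos()[2]<.06:
    command_gripper(.1); print(get_grip_width(),get_finger_force(),get_ft_force()-F0,get_ft_torque(),get_time())
save("w2",read_camera("wrist"))
E
```

```text
F0 [-1.26387222 -0.39740727  0.02396815] 4.0917 0.300432170608503
False [0.56481248 0.05097482 0.05778821] [ 1.21859697  0.11775265 -1.37515857]
0.1609859366706548 29.928272366523743 [0.47351229 0.20343417 2.80060069] [-0.14930139  0.11973559 -0.00406233] 5.65
```

View pics/w2.png

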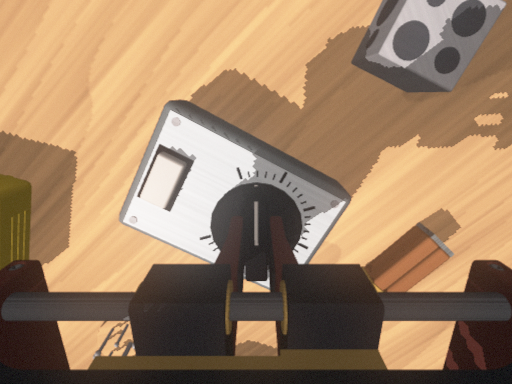

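The fingers hold the bar at 14.2 mm, centred, with the pointer line between them. Next I'll press down slowly, then do a short test turn.

```bash
cat >> h.py <<'E'
F0=np.load("F0.npy") if __import__("os").path.exists("F0.npy") else 0
def fz(n=4):
    v=[]
    for _ in range(n): v.append(get_ft_force()-F0); wait(.01)
    return np.mean(v,0)
E
python3 - <<'E'
from h import *
X,Y,A=.56455,.05097,2.394
z=.0575
for i in range(40):
    f=fz()[2]
    if f>15: break
    z-=.0005 if f<8 else .00025
    movel([X,Y,z],v=.01); 
    if i%3==0: print(round(z,5),get_tcp_pos()[2],f)
print(z,fz(),get_tcp_pos(),get_time())
t=get_time(); movel([X,Y,z],q(A-.08)); print("turn dt",get_time()-t,fz(),get_ft_torque(),get_tcp_pos(),get_ee_rot())
np.save("z.npy",z)
E
```

```text
0.057 0.05774288207684544 3.5496383293464024
0.05625 0.05765745413862611 13.828762806822196
0.05625 [-3.45383653 -0.09954545 16.25627849] [0.56474375 0.05093693 0.05767582] 6.9
turn dt 0.25 [-3.70622687 -0.58285345 15.53209146] [-0.23009479  0.9097606  -0.0690527 ] [0.56472557 0.05092868 0.05766647] [2.21623775e-04 4.02179077e-01 9.15560995e-01 7.24451748e-05]
```

```bash
python3 - <<'E'
from h import *
X0,Y0=.56455,.05097; p=np.array([X0,Y0,float(np.load("z.npy"))]); a=2.394-.08; end=.344
def adj():
    f=fz(3); e=np.array([f[0],f[1],f[2]-19]); e=np.where(abs(e)<1,0,e)
    p[:]+=np.clip(.05e-3*e,-.2e-3,.2e-3); p[:2]=np.clip(p[:2],[X0-.001,Y0-.001],[X0+.001,Y0+.001]); return f
for _ in range(5): f=adj(); movel(p,q(a),v=.02)
print("pre",fz(),p-[X0,Y0,0],get_ft_torque())
i=0
while a>end+1e-6:
    f=adj()
    if not 10<f[2]<27: print("abort",f,a); break
    a=max(end,a-.07); movel(p,q(a)); i+=1
    if i%3==0: print(round(a,3),np.round(f,1),np.round(get_ft_torque()[2],3),np.round(get_tcp_pos()-[X0,Y0,0],5))
print(get_time(),fz(),get_ft_torque(),p,a); np.save("st.npy",np.append(p,a))
save("t2",read_camera("top")); save("w3",read_camera("wrist"))
E
```

```text
pre [-2.10769363 -0.56850016 18.00498289] [-8.46199404e-04 -5.72217644e-05  5.57951468e-02] [-0.15123785  0.72639739 -0.07958927]
2.104 [-2.4 -0.4 18.5] 0.012 [ 1.700e-04 -2.000e-05  5.767e-02]
1.894 [-2.4 -0.5 19.7] 0.037 [ 1.900e-04 -2.000e-05  5.766e-02]
1.684 [-2.6 -0.5 18.6] 0.012 [ 1.700e-04 -3.000e-05  5.767e-02]
1.474 [-2.8 -0.9 18.5] 0.019 [ 2.000e-04 -5.000e-05  5.767e-02]
1.264 [-1.8 -0.  19.3] -0.037 [ 1.700e-04 -3.000e-05  5.766e-02]
1.054 [-2.  -0.6 18.8] -0.021 [ 1.600e-04 -5.000e-05  5.765e-02]
0.844 [-2.6 -0.8 18.8] -0.002 [ 1.800e-04 -3.000e-05  5.767e-02]
0.634 [-2.3 -0.4 18.5] -0.005 [ 2.000e-04 -3.000e-05  5.768e-02]
0.424 [-2.5 -0.5 19.1] 0.007 [ 1.800e-04 -2.000e-05  5.767e-02]
16.5667 [-2.26683815 -0.36526584 18.55686796] [-0.16483073  0.81432487  0.22805397] [0.56355    0.05091278 0.05565434] 0.344
```

View pics/w3.png

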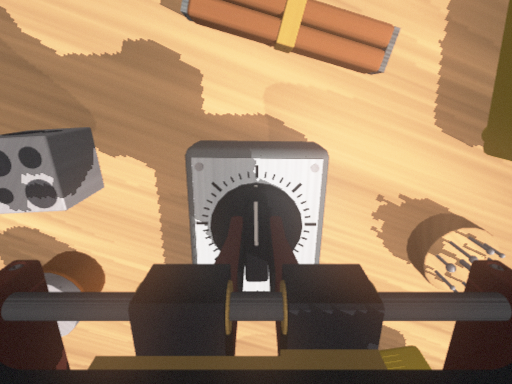

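The pointer now sits on the 15-minute mark and the housing looks square to the tool, so it hasn't turned. I'll ease off, open, rise and check.

```bash
python3 - <<'E'
from h import *
s=np.load("st.npy"); p=s[:3].copy(); a=s[3]
for _ in range(12):
    f=fz()[2]
    if f<6: break
    p[2]+=.00015; movel(p,q(a),v=.02)
print(fz(),p,get_ft_torque()[2])
command_gripper(.32)
movel([.56455,.05097,.11],v=.08); move_pose([.5616,.05,.2],q(np.pi))
wait(.2); T=wristT(); im=read_camera("wrist"); np.save("T4.npy",T); save("w4",im)
save("w4c",cv2.resize(im[75:225,180:320],None,fx=4,fy=4,interpolation=cv2.INTER_CUBIC)); print(get_time())
E
```

```text
[ 3.53321528 -0.3632181   5.2957919 ] [0.56355    0.05091278 0.05730434] 0.1351767613593341
23.775
```

View pics/w4c.png

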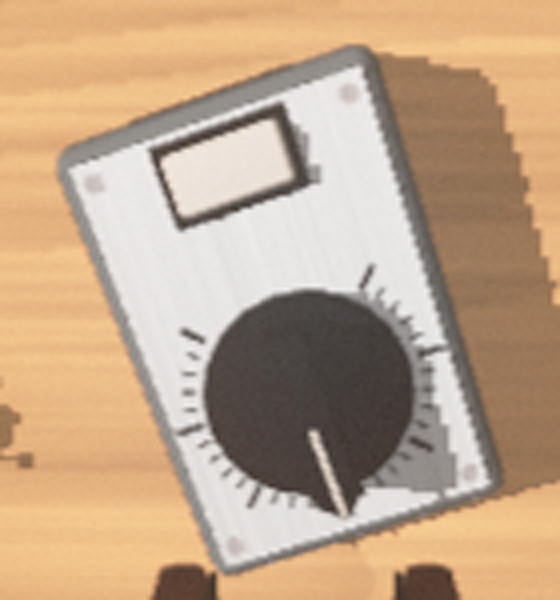

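The timer stayed put, turned by at most about 1°. The pointer runs from crop (315,433) to (346,515). I'll compute the dial angle before pressing.

```bash
python3 - <<'E'
from h import *
K=camera_info("wrist")["intrinsics"]
f=lambda p:np.array([180+(p[0]+.5)/4-.5,75+(p[1]+.5)/4-.5])
ang=lambda T,a,b,z:(lambda d:np.arctan2(d[1],d[0]))(ray(K,T,f(b),z)-ray(K,T,f(a),z))
T1,T4=np.load("T1.npy"),np.load("T4.npy")
for T,B in((T1,[(90,186),(343,92),(237,545),(470,467)]),(T4,[(95,183),(349,93),(235,546),(470,472)])):
    w=[ray(K,T,f(b),.045) for b in B]; print("yaw",ang(T,B[0],B[2],.045),ang(T,B[1],B[3],.045),"ctr",np.mean(w,0))
print("ptr",ang(T4,(315,433),(346,515),.0775),"key",ray(K,T4,f((229,168)),.053))
for t in((229,168),):print(ray(K,T1,f((226,169)),.053))
E
```

```text
yaw 0.344606634956919 0.35032823443107475 ctr [0.54757587 0.04462843 0.045     ]
yaw 0.32368421320545726 0.3328490329561263 ctr [0.54778907 0.04538964 0.045     ]
ptr 0.34762532810206287 key [0.50014205 0.02937916 0.053     ]
[0.50052788 0.0283838  0.053     ]
```

Dial reads about 14.9 min. Now I'll press the start key.

```bash
python3 - <<'E'
from h import *
k=[.5003,.0293]; o=q(.328)
command_gripper(0)
move_pose([*k,.09],o); movel([*k,.057],o,v=.06); wait(.2)
b=fz(); z=.057
while z>.0465:
    z-=.0005; movel([*k,z],v=.02); f=fz(3)-b
    print(round(z,4),np.round(get_tcp_pos()[2],4),np.round(f,1))
    if f[2]>7: break
wait(.3); save("w5",read_camera("wrist"))
movel([*k,.1],v=.06); move_pose([.5616,.05,.2],q(np.pi)); wait(.2)
T=wristT(); im=read_camera("wrist")
save("w6c",cv2.resize(im[75:225,180:320],None,fx=4,fy=4,interpolation=cv2.INTER_CUBIC)); print(get_time())
E
```

```text
0.0565 0.0566 [ 0.3  0.3 -0. ]
0.056 0.056 [ 0.1  0.5 -0.4]
0.0555 0.0555 [ 0.6  0.4 -0.5]
0.055 0.055 [-0.1  1.   0.3]
0.0545 0.0545 [ 0.2  0.2 -0.2]
0.054 0.054 [-0.1  0.3  0. ]
0.0535 0.0535 [ 0.2  0.7 -0.3]
0.053 0.0531 [ 0.  -0.   1.1]
0.0525 0.0526 [-0.   0.2  1.4]
0.052 0.052 [-0.9  0.9  2.4]
0.0515 0.0515 [-0.4 -0.1  2.3]
0.051 0.051 [-0.9  0.6  3.2]
0.0505 0.0505 [-0.8  0.4  3.5]
0.05 0.05 [-0.7 -0.1  4.3]
0.0495 0.0495 [-0.9  0.   4.6]
0.049 0.0493 [-1.7  0.6  8.1]
36.0417
```

View pics/w6c.png

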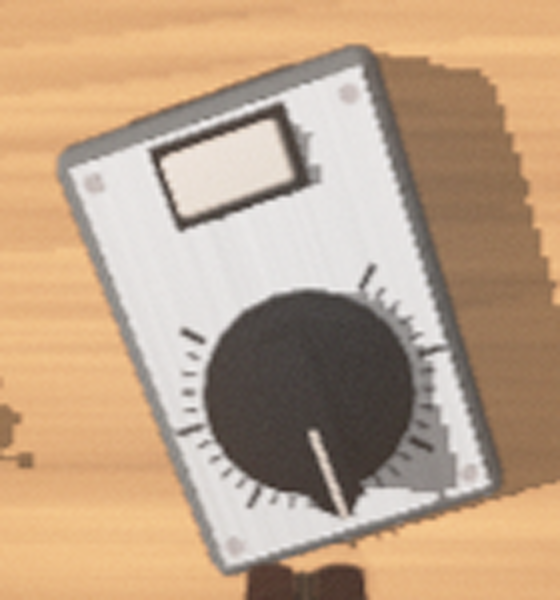

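The key bottomed at about 4 mm (force jumped to 8 N) and sprang back. The timer and dial look unchanged, and the fingers are clear of it.

```bash
python3 -c "
from station import *
print(job_done())"
```

```text
the job is handed in; nothing more can be done
None
```

I wound the timer to about 14.9 minutes with about 19 N of push, then pressed the start key fully and let go; the timer shifted less than 1 mm and turned about 1°, I touched nothing else, and the job is handed in.

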